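Check a tin's lids: start the check, close the tin, lift off the outer lid

ROBOT

A 6-joint arm with a two-finger parallel gripper is mounted at the origin on a cart in front of the work surface, level with it; the furniture and walls round the work are solid. World frame = base frame: x ahead of the robot, y to its left, z up, the work surface at z = 0. Lengths are in m, angles in rad, forces in N, time in s.
With the tool pointing down it reaches from about 0.275 to 0.825 m from the base axis. Payload 4.9 kg.
Tool frame: the origin (TCP) lies midway between the tips of the shut fingers; the grasp point (between the pads) lies 19 mm behind it (grip_point_offset is the distance from the TCP to the grasp point, in m); z points along the fingers, y is the line along which they close (so a half turn about z gives the same grasp; the last joint's range is limited). The gripper opens to 85 mm and grips with 20 to 120 N. Pads are 22 mm wide; open, the fingers measure 114 mm over their backs; the gripper's body (76 mm by 85 mm) begins 54 mm behind the grasp point. The pads swing forward as they close: fully open they stand 13 mm farther back than shut.
Start: joints at [-1.278, 0.326, -0.193, 1.052, 0, 1.437], TCP at [0.228, -0.501, 0.231] pointing down, gripper open.
Joint ranges: [-2.65, 2.65], [-0.97, 1.79], [-1.3, 1.35], [-1.93, 2.1], [-1.47, 1.37], [-3.14, 3.14]. Speed limits (rad/s): [2.57, 2.57, 3.14, 3.14, 3.14, 3.14].

INTERFACE

Orientations are given as a rotation vector (axis times angle).
In Python, from cell import * gives the robot as it stands. Calls block until the motion is done:
- movep(position, orientation): joint-space move of the TCP to a pose.
- move_l(position, velocity=0.15, rot=None, until_force=None): straight line of the TCP; rot=None keeps the orientation; velocity is the mean speed in m/s. With until_force (N) it stops when the force on the tool has changed by that much, and returns True; else False.
- set_joints(angles): joint-space move.
- let_go() and grab(newtons=None): open the fingers fully, or close them until they stop; newtons is the grip in N (None keeps the last).
- sleep(seconds).
- ik(position, orientation): joint angles nearest the present ones, or None.
- get_state(): the state.
- grab_frame(name): name is "side" or "top" or "wrist"; returns a dict with "img" (480x640x3 uint8, red, green, blue), "fx", "fy", "cx", "cy" (pixels), "k1" (the pictures are not rectified: a ray, as slopes to the right and down, at radius r is drawn at 1 + k1 r^2 times it, then the intrinsics apply), "cam_to_world" (4x4, takes a point from camera to world coordinates); the wrist camera has in their place "T_tool_cam" (4x4, takes a point from camera to tool coordinates, whose origin is the TCP and whose axes are the flange's). Camera axes: x right, y down, z forward; pixel columns grow to the right and rows downward; lengths in m; the calibration is good to about 2 mm. A picture is of the moment at which its call begins: read the wrist's pose just before it. There is no depth.
A pose or a line that the arm cannot do raises MotionError and nothing moves.
- sign_off(): hands the job in; it is judged then, once.
Trained networks look in the newest picture that a camera, given by its name, has taken for a name from the list of things; names that differ only in an ending like _2 or _b are one class to them, and where a whole thing is asked for, a point or a joint stands for the part that bears it (a point fixed in the world has none). Each returns a list of dicts, best first, with "score" (0 to 1); they miss things now and then, are a little off and sometimes report something else, mostly with a low value. They report only what shows in the picture. A call takes as long as a camera call.
- spot_in(camera, name): "centre" ([column, row] in pixels, amid what is visible of it).
- silhouettes(camera, name): "mask" (480x640 bool, what is visible of it) and "centre" ([column, row] in pixels, amid what is visible of it).
- tip_of(camera, name): "centre" ([column, row] in pixels: a listed point, or the origin of a listed thing).
The state is a dict: "clock": time; "q": joint angles; "joint_velocities": joint speeds; "tau": joint torques, N m; "position": TCP position; "eef_rot": TCP orientation; "contact_force": force on the tool from outside, world axes, zero at the start; "wrist_torque": the same for the moment, N m; "finger_gap": opening from 0.0 (shut) to 1.0 (fully open); "grasp_force": force on a finger pad.
Only numpy, scipy, OpenCV 4.12 (cv2) and the standard library are available. Lean on these libraries where they do the work, as an engineer would, in place of code of your own. Each camera call takes 0.05 s, during which the arm holds its last target. There are 200 camera calls.

TASK

Start the lid check by pressing the button on the check stand fully down and letting it come up again. Then pick up the nested pair of lids by the inner lid's square knob, lower the pair gently onto the open tin until the inner lid is fully home, and let go. Last, take the outer lid alone by its two upright lugs and lift it straight up about 10 cm, leaving the inner lid seated, unmoved and untouched by the fingers, and finish while still holding the outer lid level above the tin; leave the other things on the table where they are.

Things in the scene. Friction and masses are not known exactly. Their poses are not given: they have to be found in the camera images.
- tin_rim (a point): Centre of the open tin's mouth at rim height, 57 mm above the table, z up. Round aluminium tin: outside 84 mm, inside 78 mm diameter, 45 mm tall, a tape roll deep inside. It is fixed on the check stand, a grey plate 90 x 190 x 12 mm (x, y of this frame) fixed to the table; the push button is on the same plate, 115 mm from the tin along this frame's -y.
- start_button_top (a point): Centre of the top face of the check stand's round spring push button (26 mm diameter, in a black housing); moves with the button. Press straight down: travel 6 mm, fully down takes 5 N; it springs back when let go.
- start_button (a joint): Push button travel: 0 up, 0.006 m fully down.
- inner_lid: Inner lid, about 250 g: aluminium disc 88 mm in diameter, 5 mm thick, with a plug below it (73 mm diameter, 12 mm deep, chamfered foot) and a square knob on top. Origin: centre of the plug's underside, z up; disc from z = 12 to 17 mm. At the start it stands on its plug on the table. Home on the tin, the disc lies on the rim and this origin is 12 mm below the rim centre.
- inner_knob (a point): Middle of the inner lid's exposed knob: 39 mm above the inner lid's origin, axes as the lid's. Black, 16 x 16 mm, sides square to x and y; while nested it stands 36 mm out of the outer lid's top face (18 mm above and below this point). It can be gripped along y, the fingers between the outer lid's lugs.
- outer_lid: Outer lid, about 150 g: aluminium cap 100 mm in diameter with a skirt (inside 94 mm), lying loosely on the inner lid, whose knob sticks up through its 32 mm centre hole; lifting the knob lifts both lids. Origin: centre of the skirt's lower edge, z up, 4 mm above the inner lid's origin when nested. Top face at z = 17 mm. At the start its axes are parallel to the inner lid's.
- outer_lugs (a point): Midpoint between the outer lid's two upright lugs, 30 mm above the outer lid's origin (mid-height), axes as the lid's. The lugs are plates 5 mm thick (x), 26 mm wide (y), 26 mm tall, at x = -24 and +24 mm: 53 mm over their outsides, 43 mm between. Grip both together from outside along x. Nested, the knob ends 10 mm above the lugs.
- calculator: Bystander: desk calculator, 100 x 68 x 19 mm, lying on the table; origin at its underside.
- marker_pen: Bystander: marker pen lying on the table just in front of the stand and lids, 130 mm long, 18 mm thick; origin at its underside.
- tape_roll_a: Bystander: brown tape roll lying flat, 74 mm diameter, 25 mm high; origin at its underside.
- cutter_a: Bystander: closed cutter knife lying on the table, about 125 mm long; origin at its underside.
- check_stand: Check stand with the tin and the button: grey plate 90 x 190 mm (x, y), top 12 mm above the table, to which it is fixed. Origin: centre of the plate at table height, z up; the tin's axis is at y = +45 mm, the button's at y = -70 mm.

How it is judged:
On the way, in this order (a step that is already met when the one before it is completed fails the run):
1. the start button is pressed fully down (value of joint start_button above 0.005 m), for 0.05 s.
2. the button is let go and comes up (value of joint start_button below 0.0015 m), for 0.1 s.
3. the nested lids sit on the tin together, inner lid home, let go (z of inner_lid in the frame of tin_rim below -0.0095 m and horizontal distance between inner_lid and tin_rim below 0.005 m and angle between inner_lid's own z axis and vertical below 0.05 rad and distance between outer_lid and inner_lid below 0.008 m and contact force between the fingers and inner_lid below 0.2 N and linear speed of inner_lid below 0.02 m/s), for 0.2 s.
At the end, for the whole second after the job is handed in: The fingers hold the outer lid at rest and level (within 0.2 rad), 60 to 180 mm above the inner lid and within 40 mm of straight above the tin, touching nothing of the inner lid; the inner lid is home on the tin (within 2.5 mm in height, 5 mm sideways, 0.05 rad); the button is up (z of outer_lid in the frame of inner_lid between 0.06 and 0.18 m and horizontal distance between outer_lid and tin_rim below 0.04 m and angle between outer_lid's own z axis and vertical below 0.2 rad and contact force between the fingers and outer_lid above 1 N and contact force between outer_lid and inner_lid below 0.05 N and linear speed of outer_lid below 0.03 m/s and z of inner_lid in the frame of tin_rim below -0.0095 m and horizontal distance between inner_lid and tin_rim below 0.005 m and angle between inner_lid's own z axis and vertical below 0.05 rad and contact force between the fingers and inner_lid below 0.2 N and value of joint start_button below 0.0015 m); the arm keeps its last pose, push and grip.
It fails at once if the outer lid is lifted off while the inner lid is not home on the tin (inner lid dragged along or lids moved separately) (z of outer_lid in the frame of inner_lid above 0.012 m and (z of inner_lid in the frame of tin_rim above -0.0085 m or horizontal distance between inner_lid and tin_rim above 0.006 m)).
It fails at once if the fingers push the inner lid while the outer lid is being lifted off (z of outer_lid in the frame of inner_lid above 0.012 m and contact force between the fingers and inner_lid above 0.5 N).
It fails at once if the lids are slammed or dropped onto the stand (contact force between inner_lid and check_stand above 0.5 N and linear speed of inner_lid above 0.25 m/s).
It fails at once if the lids are pressed onto the tin with over 40 N (contact force between inner_lid and check_stand above 40 N).
It fails at once if a bystander (calculator, marker pen, tape roll, knife) is moved by over 30 mm (distance of any of calculator, marker_pen, tape_roll_a, cutter_a from where it was at the start of the episode above 0.03 m).
It also fails if it takes over 72 s, if anything falls off the work surface, if the arm or the gripper's body presses on something with over 40 N, if the wrist force passes 120 N, or if a joint passes its speed limit or range.

## Working session

There is one attempt and no reset: what is moved stays moved. The work goes in short steps, each a Python script; the robot and the scene stay as the last script left them, time stands still between calls to the robot, and variables do not carry over. Pictures are saved under pics/ and viewed, at most 10 in all, crops included, and the job is handed in when it is done.

```bash
ls; mkdir -p pics
cat > h.py <<'E'
from cell import *
import numpy as np, cv2
from scipy.spatial.transform import Rotation as R
def ray(f,px,T):
    K=np.array([[f['fx'],0,f['cx']],[0,f['fy'],f['cy']],[0,0,1.]])
    p=np.array([(px[0]-f['cx'])/f['fx'],(px[1]-f['cy'])/f['fy']]); q=p.copy()
    for _ in range(20): q=p/(1+f['k1']*(q@q))
    return T[:3,3],T[:3,:3]@np.array([q[0],q[1],1.])
def atz(f,px,z,T=None):
    o,d=ray(f,px,f['cam_to_world'] if T is None else T); return o+d*(z-o[2])/d[2]
def proj(f,P,T=None):
    T=np.array(f['cam_to_world'] if T is None else T); c=T[:3,:3].T@(np.array(P)-T[:3,3]); q=c[:2]/c[2]
    q=q*(1+f['k1']*(q@q)); return np.array([q[0]*f['fx']+f['cx'],q[1]*f['fy']+f['cy']])
def wristT(f,s):
    T=np.eye(4);T[:3,:3]=R.from_rotvec(s['eef_rot']).as_matrix();T[:3,3]=s['position'];return T@np.array(f['T_tool_cam'])
def save(f,n): cv2.imwrite('pics/'+n+'.png',f['img'][:,:,::-1])
def down(a): # tool down, closing line (tool y) at world angle a
    y=np.array([np.cos(a),np.sin(a),0]);z=np.array([0,0,-1.]);x=np.cross(y,z)
    return R.from_matrix(np.stack([x,y,z],1)).as_rotvec()
E
cat > a.py <<'E'
from h import *
for c in('top','side'):
    f=grab_frame(c); save(f,c); print(c,np.round(f['cam_to_world'],3).tolist(),f['k1'])
    for n,z in(('tin_rim',.057),('start_button_top',.03),('inner_knob',.039),('inner_lid',0),('outer_lid',.004),('outer_lugs',.034),('check_stand',0),('marker_pen',0),('calculator',0),('tape_roll_a',0),('cutter_a',0)):
        for d in tip_of(c,n)[:2]: print(n,round(d['score'],2),np.round(d['centre']),np.round(atz(f,d['centre'],z),4))
s=get_state();print(s['clock'],s['position'],s['eef_rot'])
E
python3 a.py
```

```text
pics
top [[0.009, -0.997, 0.075, 0.438], [-1.0, -0.01, -0.009, -0.052], [0.01, -0.075, -0.997, 0.941], [0.0, 0.0, 0.0, 1.0]] -0.11396552499535587
tin_rim 0.63 [367. 180.] [ 0.6131 -0.1449  0.057 ]
start_button_top 0.73 [425. 175.] [ 0.6314 -0.2636  0.03  ]
start_button_top 0.33 [255. 180.] [0.6179 0.0708 0.03  ]
inner_knob 0.53 [254. 179.] [0.6171 0.0707 0.039 ]
inner_lid 0.5 [258. 182.] [0.6182 0.0694 0.    ]
outer_lid 0.68 [259. 178.] [0.626  0.0663 0.004 ]
outer_lugs 0.75 [256. 177.] [0.6223 0.0684 0.034 ]
outer_lugs 0.66 [408. 303.] [ 0.3811 -0.2263  0.034 ]
check_stand 0.87 [387. 185.] [ 0.6163 -0.1924  0.    ]
marker_pen 0.6 [329. 220.] [ 0.5421 -0.0743  0.    ]
calculator 0.98 [332. 271.] [ 0.4414 -0.0823  0.    ]
calculator 0.46 [258. 183.] [0.6159 0.0686 0.    ]
tape_roll_a 0.69 [244. 296.] [0.3911 0.0917 0.    ]
cutter_a 0.92 [411. 302.] [ 0.3815 -0.2388  0.    ]
cutter_a 0.4 [255. 183.] [0.6169 0.0753 0.    ]
side [[-1.0, -0.006, 0.014, 0.506], [-0.015, 0.344, -0.939, 0.827], [0.0, -0.939, -0.344, 0.407], [0.0, 0.0, 0.0, 1.0]] -0.10308960970554332
tin_rim 0.82 [257. 245.] [ 0.6091 -0.1325  0.057 ]
start_button_top 0.41 [257. 225.] [ 0.6266 -0.3186  0.03  ]
inner_knob 0.82 [235. 310.] [0.619  0.0734 0.039 ]
inner_lid 0.85 [233. 337.] [0.6232 0.0774 0.    ]
inner_lid 0.75 [252. 244.] [ 0.6359 -0.2952 -0.    ]
outer_lid 0.73 [238. 332.] [0.6176 0.07   0.004 ]
outer_lugs 0.74 [233. 316.] [0.6205 0.0824 0.034 ]
check_stand 0.87 [256. 265.] [ 0.618 -0.188  0.   ]
marker_pen 0.74 [302. 292.] [ 0.5328 -0.0735  0.    ]
calculator 0.81 [359. 289.] [ 0.4422 -0.0873  0.    ]
tape_roll_a 0.73 [301. 292.] [ 0.5347 -0.0731  0.    ]
tape_roll_a 0.71 [235. 312.] [6.307e-01 1.000e-04 0.000e+00]
cutter_a 0.97 [386. 257.] [ 0.3837 -0.2303  0.    ]
1.2 [ 0.22767926 -0.50069066  0.23127988] [ 3.07034324e+00  6.65269933e-01 -2.98097018e-05]
```

View pics/top.png

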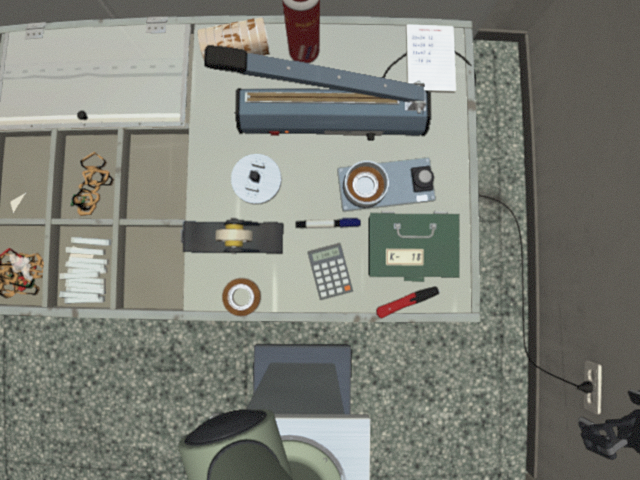

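View pics/side.png

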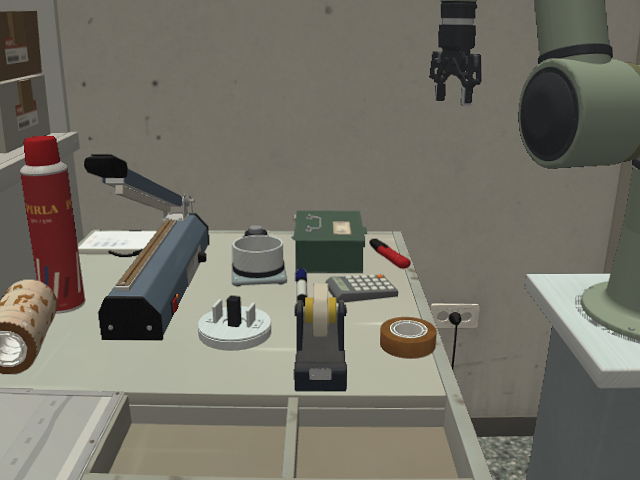

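The top view shows the lids at about (256,178) with the lug axis ~15° off world x. The tin is at (367,183), the button at (424,178), the pen at (328,223) and the tape dispenser at (235,237). The network estimates agree with this. The sealer stands behind and a green box in front of the button. Next I take a closer look with the wrist camera.

```bash
cat > b.py <<'E'
from h import *
def look(tag,names):
    s=get_state();f=grab_frame('wrist');T=wristT(f,s);save(f,tag)
    for n,z in names:
        for d in tip_of('wrist',n)[:2]: print(tag,n,round(d['score'],2),np.round(d['centre']),np.round(atz(f,d['centre'],z,T),4))
    return f,T
if __name__=='__main__':
    a=np.radians(75)
    movep([.6,-.2,.27],down(a)); print(get_state()['q'])
    f,T=look('w1',(('tin_rim',.057),('start_button_top',.03),('check_stand',0)))
    print(np.round(f['T_tool_cam'],3).tolist())
    movep([.6,.07,.27],down(a)); print(get_state()['q'])
    look('w2',(('inner_knob',.039),('outer_lugs',.034),('outer_lid',.004),('inner_lid',0)))
    print(get_state()['clock'])
E
python3 b.py; python3 -c "
import cv2,numpy as np
a=[cv2.resize(cv2.imread(f'pics/w{i}.png'),(400,300)) for i in (1,2)]
cv2.imwrite('pics/w12.png',np.hstack(a))"
```

```text
[-4.39573369e-01  4.64264495e-01  1.14479711e-01  1.22115951e+00
 -3.62148224e-04 -1.76257288e-01]
w1 tin_rim 0.77 [370. 198.] [ 0.6052 -0.1455  0.057 ]
w1 tin_rim 0.22 [329. 206.] [ 0.6021 -0.1871  0.057 ]
w1 start_button_top 0.69 [272. 242.] [ 0.6308 -0.259   0.03  ]
w1 check_stand 0.74 [327. 208.] [ 0.6167 -0.1915  0.    ]
w1 check_stand 0.24 [391.  19.] [ 0.4422 -0.0787  0.    ]
[[-0.001, -0.952, -0.307, 0.08], [1.0, -0.0, -0.001, 0.0], [0.001, -0.307, 0.952, -0.142], [0.0, 0.0, 0.0, 1.0]]
[-7.43177004e-03  4.08145689e-01  2.79530343e-02  1.19034691e+00
 -6.49235210e-04  2.55435184e-01]
w2 inner_knob 0.71 [320. 220.] [0.6185 0.0685 0.039 ]
w2 outer_lugs 0.93 [322. 222.] [0.6226 0.07   0.034 ]
w2 outer_lid 0.85 [319. 208.] [0.6135 0.0696 0.004 ]
w2 inner_lid 0.66 [323. 213.] [0.6217 0.0724 0.    ]
w2 inner_lid 0.57 [ 47. 298.] [ 0.6367 -0.3031  0.    ]
4.45
```

View pics/w12.png

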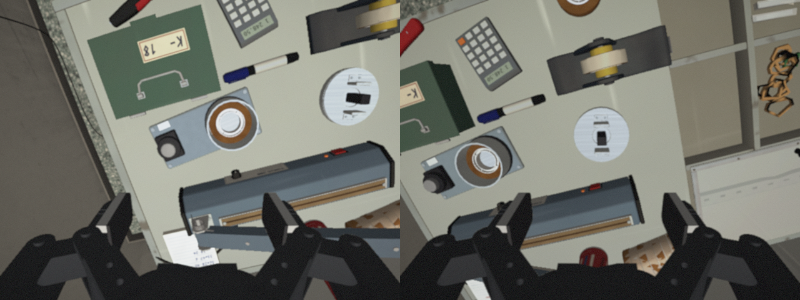

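The left image is the stand: tin ~(230,125), button ~(167,147). The right image is the lids: knob ~(601,138), with the lugs straight above and below it, so a 75° closing line is right. Now I refine the tin and lid circles by edge fits.

```bash
cat > fit.py <<'E'
from h import *
from scipy.ndimage import map_coordinates
from scipy.optimize import minimize
def fit(f,T,c0,circles,rng=.012):
    g=cv2.GaussianBlur(cv2.cvtColor(f['img'],cv2.COLOR_RGB2GRAY).astype(np.float32),(0,0),1.0)
    th=np.linspace(0,2*np.pi,180,endpoint=False)
    def sc(c):
        t=0
        for r,z in circles:
            v=[]
            for dr in(-.0015,.0015):
                P=[proj(f,[c[0]+(r+dr)*np.cos(a),c[1]+(r+dr)*np.sin(a),z],T) for a in th]
                P=np.array(P); v.append(map_coordinates(g,[P[:,1],P[:,0]],order=1,mode='nearest'))
            t+=np.mean(np.minimum(abs(v[1]-v[0]),40))
        return -t
    G=[(sc([c0[0]+i,c0[1]+j]),c0[0]+i,c0[1]+j) for i in np.arange(-rng,rng+.001,.003) for j in np.arange(-rng,rng+.001,.003)]
    b=min(G); r=minimize(sc,b[1:],method='Nelder-Mead',options=dict(initial_simplex=[[b[1],b[2]],[b[1]+.002,b[2]],[b[1],b[2]+.002]],maxiter=40))
    return np.round(r.x,4),round(-r.fun,1)
tin=[(.042,.057),(.039,.057)]; lid=[(.050,.021)]
E
cat > c.py <<'E'
from fit import *
ft=grab_frame('top');fs=grab_frame('side');fw=grab_frame('wrist')
p=[.6,-.2,.27]
for i,(n,pos,c0,C) in enumerate((('tin',[.6,-.2,.27],[.609,-.145],tin),('lid',[.6,.07,.27],[.62,.07],lid))):
    fw['img']=cv2.imread(f'pics/w{i+1}.png')[:,:,::-1].copy()
    Tw=wristT(fw,dict(position=pos,eef_rot=down(np.radians(75))))
    print(n,'wrist',fit(fw,Tw,c0,C),'top',fit(ft,ft['cam_to_world'],c0,C),'side',fit(fs,fs['cam_to_world'],c0,C))
    print(spot_in('wrist','inner_knob')[:1])
E
python3 c.py
```

```text
tin wrist (array([ 0.6066, -0.1449]), np.float64(67.7)) top (array([ 0.6081, -0.1423]), np.float64(63.0)) side (array([ 0.6075, -0.1378]), np.float64(27.4))
[{'centre': [322.1, 219.1], 'score': 0.66}]
lid wrist (array([0.6211, 0.0718]), np.float64(21.8)) top (array([0.6244, 0.0714]), np.float64(18.4)) side (array([0.6216, 0.0712]), np.float64(22.6))
[{'centre': [322.1, 219.1], 'score': 0.66}]
```

```bash
cat > d.py <<'E'
from h import *
r=down(np.radians(75))
grab(30)
movep([.631,-.259,.12],r)
move_l([.631,-.259,.055],.12)
h=move_l([.631,-.259,.012],.03,until_force=12)
s=get_state();print(h,s['position'],s['contact_force'],s['clock'])
sleep(.15); print(get_state()['contact_force'])
move_l([.631,-.259,.10],.12); sleep(.2)
let_go(); s=get_state();print(s['contact_force'],s['clock'],s['finger_gap'])
f=grab_frame('top');save(f,'t2');f=grab_frame('side');save(f,'s2')
E
python3 d.py
```

```text
True [ 0.631348   -0.25924011  0.04206061] [-2.19795818  0.64778628  6.09087788] 8.2
[-1.29109738  1.08177353  6.86244502]
[-0.83983977 -0.08773955  0.81588184] 9.975 0.9987757872833327
```

The press stopped at 6–7 N, so I can't tell whether it bottomed out. I'll press again and record the force against depth.

```bash
cat > d2.py <<'E'
from h import *
grab(30)
x,y=.631,-.259
move_l([x,y,.056],.1)
sleep(.1);f0=get_state()['contact_force'][2]
for z in np.arange(.052,.025,-.0015):
    move_l([x,y,z],.03); s=get_state(); F=s['contact_force'][2]-f0
    print(round(s['position'][2],4),round(F,2))
    if F>14: break
sleep(.15); move_l([x,y,.10],.12); sleep(.15); let_go(); print(get_state()['clock'])
E
python3 d2.py
```

```text
0.052 0.13
0.0504 -0.24
0.0488 -0.77
0.0477 1.41
0.0462 2.47
0.0447 2.9
0.0432 3.98
0.0421 6.19
0.0419 15.69
15.55
```

It bottoms out at 0.042 after ~6 mm of travel, so the press counts. Now over the lids for a close look.

```bash
cat > e.py <<'E'
from fit import *
r=down(np.radians(75))
move_l([.631,-.259,.2],.25)
movep([.622,.0715,.17],r)
s=get_state();f=grab_frame('wrist');T=wristT(f,s);save(f,'w3')
print('lid',fit(f,T,[.622,.0715],lid))
for n,z in(('inner_knob',.039),('outer_lugs',.034)):
    for d in tip_of('wrist',n)[:2]: print(n,d['score'],d['centre'],atz(f,d['centre'],z,T))
for x,y in((0,0),(.024,0),(-.024,0)):
    c,q=np.cos(np.radians(-15)),np.sin(np.radians(-15)); print(proj(f,[.622+c*x,.0715+q*x,.057 if x==0 else .047],T))
print(get_state()['clock'])
E
python3 e.py
```

```text
lid (array([0.6216, 0.0707]), np.float64(22.7))
inner_knob 0.93 [311.4, 228.8] [0.62046635 0.06768598 0.039     ]
outer_lugs 0.55 [315.3, 228.0] [0.6220053  0.07043115 0.034     ]
[316.66749547 236.17653322]
[316.65604072 261.67628734]
[316.60857579 201.34781891]
17.5083
```

View pics/w3.png

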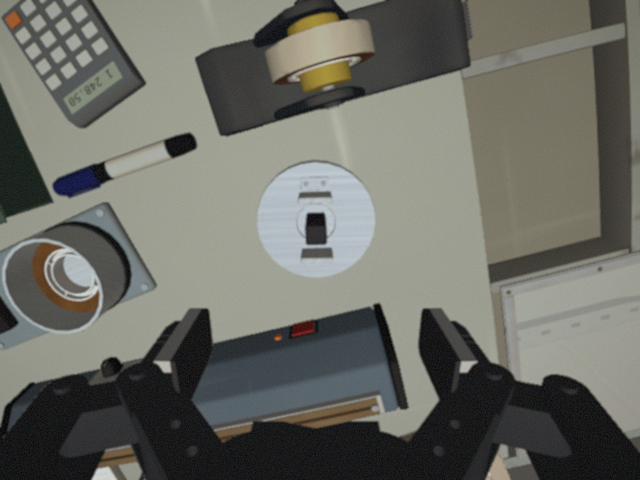

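The knob top is at (316,237) and the lugs lie straight above and below it in the image, as projected. So the grasp pose and yaw are right: grip and lift.

```bash
cat > g.py <<'E'
from fit import *
x,y=.6218,.071
move_l([x,y,.07],.15)
h=move_l([x,y,.0255],.05,until_force=8)
s=get_state();print(h,s['position'],s['contact_force'])
grab(45); s=get_state();print(s['finger_gap'],s['grasp_force'],s['position'])
move_l([x,y,.05],.05); move_l([x,y,.15],.15)
s=get_state();print(s['finger_gap'],s['grasp_force'],s['contact_force'])
move_l([.607,-.144,.15],.2); sleep(.2)
s=get_state();f=grab_frame('wrist');save(f,'w4');f=grab_frame('side');save(f,'s4')
a=np.vstack([cv2.imread('pics/w4.png')[60:360],cv2.imread('pics/s4.png')[120:420]]);cv2.imwrite('pics/w4s4.png',a)
print(get_state()['clock'],s['position'],s['contact_force'])
E
python3 g.py
```

```text
False [0.6220874  0.07100265 0.02577295] [ 0.46339027 -1.17284142  0.553961  ]
0.1783616908117488 46.16450250148773 [0.62196025 0.07091132 0.02569266]
0.17691152500006674 45.4168564081192 [ 0.52858201 -0.49213806 -4.82076663]
22.9917 [ 0.60715848 -0.14292833  0.15007188] [ 0.33906526 -0.77294157 -4.64388966]
```

View pics/w4s4.png

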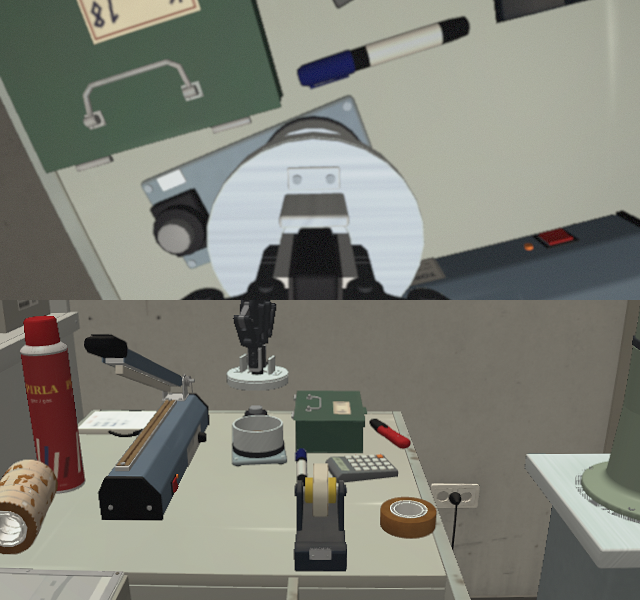

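The pair is held level, with both lids over the tin at about (258,375) in the lower picture. One more numeric check of the tin centre and the camera bias, then I lower.

```bash
cat > i.py <<'E'
from fit import *
s=get_state();print(s['position'])
f=grab_frame('wrist');ft=grab_frame('top');fs=grab_frame('side')
f['img']=cv2.imread('pics/w3.png')[:,:,::-1].copy()
T=wristT(f,dict(position=[.622,.0715,.17],eef_rot=down(np.radians(75))))
print('tin w3',fit(f,T,[.607,-.144],tin))
Z=s['position'][2]-.0257
for n,g in(('top',ft),('side',fs)): print(n,'held lid',fit(g,g['cam_to_world'],s['position'][:2],[(.05,Z+.021)]), 'tin',fit(g,g['cam_to_world'],[.607,-.144],tin if n=='top' else [(.042,.057)]))
E
python3 i.py
```

```text
[ 0.60714595 -0.14322152  0.15004938]
tin w3 (array([ 0.6085, -0.1428]), np.float64(67.7))
top held lid (array([ 0.6216, -0.1238]), np.float64(1.6)) tin (array([ 0.589 , -0.0792]), np.float64(12.1))
side held lid (array([ 0.6066, -0.1403]), np.float64(21.9)) tin (array([ 0.6049, -0.146 ]), np.float64(14.0))
```

```bash
cat > j.py <<'E'
from h import *
x,y=.6077,-.1437
move_l([x,y,.092],.1); sleep(.3); s=get_state();print(s['position'],s['contact_force'])
h=move_l([x,y,.068],.015,until_force=6); s=get_state();print(h,s['position'],s['contact_force'],s['wrist_torque'],s['clock'])
E
python3 j.py
```

```text
[ 0.6080596  -0.14379659  0.09260892] [-0.0157909   0.12685206 -4.56604287]
True [ 0.60776223 -0.14369271  0.07067687] [-0.36109088  0.27690731  6.58092925] [0.01456347 0.02216728 0.01813887] 25.4583
```

Home exactly at the predicted height, with no side force. I release, rise, turn 90° and look.

```bash
cat > k.py <<'E'
from fit import *
x,y=.6077,-.1437
let_go(); sleep(.2); move_l([x,y,.19],.12)
q=get_state()['q']; a=ik([x,y,.19],down(np.radians(-15))); b=ik([x,y,.19],down(np.radians(165))); print(q[5],a,b)
c=min([v for v in(a,b) if v is not None],key=lambda v:abs(v[5]-q[5])); set_joints(c); sleep(.1)
s=get_state();f=grab_frame('wrist');T=wristT(f,s);save(f,'w5')
print(s['position'],s['clock'],'lid',fit(f,T,[x,y],[(.05,.066)]))
for n,z in(('inner_knob',.084),('outer_lugs',.079)):
    for d in tip_of('wrist',n)[:1]: print(n,d['score'],d['centre'],atz(f,d['centre'],z,T))
for t in(0,.024,-.024):
    print(proj(f,[x+.966*t,y-.259*t,.102 if t==0 else .092],T))
E
python3 k.py
```

```text
-0.08865825999259766 [-0.35033681  0.4914298  -0.04731471  1.03205181  0.          1.48225891] [-3.50336808e-01  4.91429803e-01 -4.73147113e-02  1.03205181e+00
 -4.44089210e-16 -1.65933375e+00]
[ 0.60762042 -0.14368701  0.18983685] 29.0 lid (array([ 0.6074, -0.1439]), np.float64(27.7))
inner_knob 0.77 [313.6, 238.6] [ 0.6078416  -0.14417737  0.084     ]
outer_lugs 0.63 [315.0, 237.3] [ 0.60701377 -0.14334806  0.079     ]
[313.94282709 247.29521552]
[279.55127116 242.69574135]
[348.35122391 242.58492866]
```

View pics/w5.png

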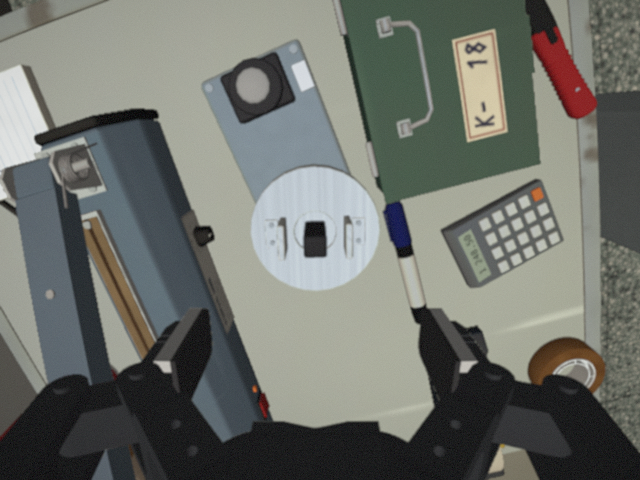

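The lugs are at columns ~282 and ~348, symmetric about the knob (315,240), with clear room outside them. Descend and grip.

```bash
cat > l.py <<'E'
from h import *
x,y=.6076,-.1438
move_l([x,y,.115],.15)
h=move_l([x,y,.069],.05,until_force=5)
s=get_state();print(h,s['position'],s['contact_force'])
grab(35); sleep(.1); s=get_state();print(s['finger_gap'],s['grasp_force'],s['position'],s['contact_force'],s['wrist_torque'],s['clock'])
f=grab_frame('wrist');save(f,'w6');f=grab_frame('side');save(f,'s6')
a=np.vstack([cv2.imread('pics/w6.png')[130:430],cv2.resize(cv2.imread('pics/s6.png')[170:320,150:470],(640,300))]);cv2.imwrite('pics/w6s6.png',a)
E
python3 l.py
```

```text
False [ 0.6079022  -0.14389138  0.06934588] [-0.44364143 -0.44364761 -0.18518769]
0.6135544349526038 37.4112993478775 [ 0.60801604 -0.14393724  0.06967947] [-0.81418233 -0.12355099  5.75175555] [0.13584338 0.2502128  0.06822968] 31.375
```

View pics/w6s6.png

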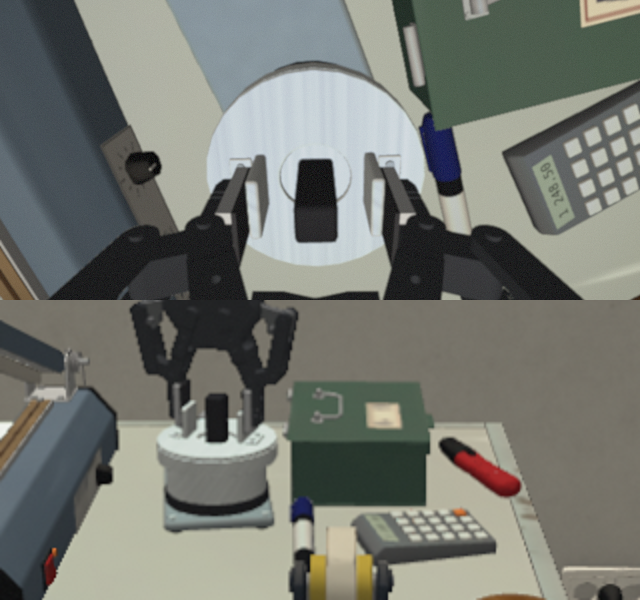

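The pads are on both lugs, the gap matches 53 mm, and the knob stands free between them. Lift straight up.

```bash
cat > m.py <<'E'
from h import *
p=get_state()['position']; x,y=p[:2]
move_l([x,y,.09],.03); s=get_state();print(s['finger_gap'],s['grasp_force'],s['contact_force'])
move_l([x,y,.172],.08); sleep(.4)
s=get_state();print(s['finger_gap'],s['grasp_force'],s['contact_force'],s['position'],s['clock'])
f=grab_frame('side');save(f,'s7')
cv2.imwrite('pics/s7c.png',cv2.resize(cv2.imread('pics/s7.png')[120:330,150:430],(560,420)))
E
python3 m.py
```

```text
0.612328548994684 36.71244263648987 [ 0.89223947  0.34591747 -1.60438496]
0.6140663149719454 36.71506941318512 [ 0.49067024 -0.25281037 -1.46228888] [ 0.6079088  -0.14390242  0.17182205] 33.9
```

View pics/s7c.png

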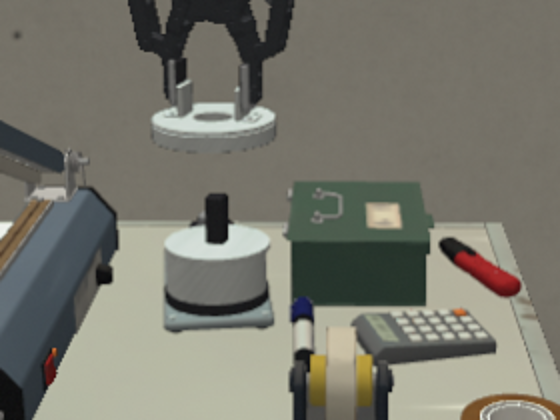

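The outer lid is held level at about (213,128), and the inner lid is seated on the tin at (217,245). Handing in.

```bash
python3 -c "
from cell import *
print(sign_off())"
```

```text
the job is handed in; nothing more can be done
None
```

I finished the lid check and handed it in at about 34 s on the robot's clock: I pressed and released the button, seated the pair on the tin, and am holding the outer lid level about 10 cm above the seated inner lid; the hand-in returned no verdict.

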